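# Complete the nest of cup weights and free the balance

## Robot

A 6-joint arm with a two-finger parallel gripper is mounted at the origin on the work surface. World frame = base frame: x ahead of the robot, y to its left, z up, the work surface at z = 0. Lengths are in m, angles in rad, forces in N, time in s.
With the tool pointing down it reaches from about 0.35 to 0.85 m from the base axis. Payload 8.1 kg.
Tool frame: the origin (TCP) lies between the finger pads; the fingertips stand 25 mm ahead of it and the grasp point (between the pads) lies 6 mm ahead of it; z points along the fingers, y is the direction in which the jaws open and shut (so a half turn about z gives the same grasp; the last joint's range is limited). The gripper opens to 93 mm and grips with 3 to 60 N. Pads are 15 mm wide; open, the fingers measure 128 mm over their backs; the gripper's body (75 mm by 188 mm) begins 65 mm behind the grasp point.
Start: joints at [-1.302, 0.13, 1.488, -0, 1.523, -0.085], TCP at [0.208, -0.563, 0.244] pointing down, gripper open.
Joint ranges: [-2.96, 2.96], [-0.89, 2.26], [0.02, 2.5], [-1.34, 4.48], [0, 2.73], [-2.66, 2.66]. Speed limits (rad/s): [2.39, 2.39, 2.79, 3.14, 3.14, 3.14].

## Interface

Orientations are given as a 3x3 rotation matrix whose columns are the frame's x, y, z axes.
In Python, from cell import robot, optics, order gives the robot as it stands.
- The arm moves only by the tool apply_moves, never from a script. Its argument "motion" is text: rows parted by semicolons, each of 7 numbers parted by spaces: the shift along the world's x, y, z as a fraction of full scale, then the turn, a rotation vector about the world's x, y, z as a fraction of full scale, then the closure, from -1 (fully open) to 1 (shut), so that 0 is half open. A call has exactly 10 rows; each row shifts and turns the commanded pose from where the row before left it; what a row does not reach is not made up. Full scale, the value 1, is 50 cm for a shift and 2 rad for a turn. A row lasts 1/10 s, in which the tool goes at most 50 mm and 8.59 degrees, less where a joint would pass 70% of its speed; a pose out of reach is approached as far as the arm can. A call with a number of a shift or a turn outside -1 to 1 is refused whole. A call with a gripper value outside its range is refused whole. The fingers move at their own pace and stop on an object; "newtons" is the grip in N (left out, the last holds). Time passes only in rows, so rows that do not move let the fingers close, or fill a call up. It gives the time, the measured TCP pose, the force and the opening at its end, in the units of the state.
- robot.read_state(): the state, without advancing time (a new reading comes with each control period).
- optics.get_image(name): name is "scene" or "top"; returns the picture (480x640x3 uint8, red, green, blue); there is no depth.
- optics.camera_info(name): a dict with "K" (3x3 intrinsics, pixels), "xyz" and "orientation" of the camera in the world. Camera axes: x right, y down, z forward; pixel columns grow to the right and rows downward; lengths in m; the calibration is good to about 2 mm. A picture is of the moment at which its call begins. camera_info takes no time and is no camera call.
- order.finish_job(): hands the job in, once; it reports no verdict.
The state is a dict: "clock": time; "qpos": joint angles; "joint_velocities": joint speeds; "joint_efforts": joint torques, N m; "eef_pos": TCP position; "orientation": TCP orientation; "ft_force": force on the tool from outside, world axes, zero at the start; "ft_torque": the same for the moment, N m; "grip_width": opening from 0.0 (shut) to 1.0 (fully open).
Only numpy, scipy, OpenCV 4.12 (cv2) and the standard library are available. Lean on these libraries where they do the work, as an engineer would, in place of code of your own. Each camera call takes 0.05 s, during which the arm holds its last target. There are 200 camera calls.

## Task

Weigh the silver bar that lies on one pan of the counter balance: while the balance is still locked, nest the two loose brass cup weights by size in the large one standing on the other pan (the middle cup fully down in the large one, the small cup fully down in the middle one, upright). Then turn the spring-return release dial on the step in front of the balance clockwise, past its first two clicks to the third, and finish while holding it there against its spring - do not let go. Leave the large weight and the bar where they stand on their pans, and do not disturb the watch case, loupe, ring box or tweezers lying about.

Things in the scene. Friction and masses are not known exactly. Their poses are not given: they have to be found in the camera images.
- scale: Fixed balance: box 160 (x) x 320 (y) mm, top 81 mm high; flat brass pans, diameter 124, surface 98 mm above the counter, centres at (0, +-90) mm; thin pointers between them, to 113 mm high. In front (x -180 to -80) a step 120 wide, 35 high, bears the dial. Origin: centre under the box, x to the back, y to the left pan, z up. Locked, the pans stay level; released, they rise or sink up to 5 mm.
- cup_large: Large brass cup weight, 0.5 kg, a tapered open cup standing on one pan (either one), within 12 mm of its centre. Outer diameter 60 mm at the foot, 70 at the rim, 34 mm high, wall 3 mm, inner floor 18 mm above its foot (inner diameter about 59 mm at the floor). Origin: centre of its foot, z up.
- cup_mid: Middle brass cup weight, about 0.25 kg, loose on the counter, open side up. Outer diameter 51 mm at the foot, 56 at the rim, 32 mm high, wall 3 mm, inner floor 14 mm above its foot (inner diameter about 47 mm there). Seated, its rim stands 16 mm above the large cup's rim. Origin: centre of its foot, z up.
- cup_small: Small brass cup weight, about 0.125 kg, loose on the counter, open side up. Outer diameter 41 mm at the foot, 45 at the rim, 30 mm high, wall 3 mm, inner floor 6 mm above its foot. Seated, its rim stands 12 mm above the middle cup's rim. Origin: centre of its foot, z up.
- dial_grip (a point): Brass dial, vertical axis, on the step 135 mm in front (-x) of the balance's origin: knurled disc of diameter 60, top 45 mm above the counter, with a finger bar across it 52 mm long (its x), 12 thick (y), from 45 to 66 mm above the counter. This point: on the axis, 56 mm above the counter, z up; turns with the dial. Pointer end: -x. Four steel studs on the plate mark rest and three clicks.
- release_dial (a joint): Angle of the release dial, rad: 0 at rest (locked), growing clockwise seen from above (about -z). Clicks at 0.35, 0.70 (half release) and 1.05 (full release), end stop at 1.15. A spring turns it back from anywhere: 0.05 N m at rest, 0.13 N m at the third click, rippled by about 0.03 N m at the clicks; no click holds it.
- silver_bar: Cast silver bar 78 x 40 x 26 mm, about 0.85 kg, lying on the other pan. Origin: centre of its underside, x along it. Stays there.
- watch_case: Bystander: silver pocket watch case, diameter 48 mm, 13 mm thick, with a crown and bow towards its +x. Origin: centre of its underside.
- loupe: Bystander: black horn loupe standing on its wide end, diameter 38 mm, 27 mm high. Origin: centre of its underside.
- ring_box: Bystander: red lacquered ring box 57 x 53 x 44 mm. Origin: centre of its underside.
- tweezers: Bystander: steel tweezers lying, 116 mm long (x), 9 mm wide, 6 mm high. Origin: centre of the underside.
Things that resemble listed ones, but are neither listed nor needed, are in the scene too. What is shaped like the cup_mid but pink is not meant. What is shaped like the cup_large but green is not meant.

How it is judged:
On the way, in this order (a step that is already met when the one before it is completed fails the run):
1. with the dial at rest, the middle cup is seated in the large one and the small cup in the middle one, let go (z of cup_mid in the frame of cup_large between 0.0145 and 0.0215 m and horizontal distance between cup_mid and cup_large below 0.006 m and z of cup_small in the frame of cup_mid between 0.0105 and 0.0175 m and horizontal distance between cup_small and cup_mid below 0.006 m and angle between each of cup_large, cup_mid, cup_small's own z axis and vertical below 0.1 rad and distance of each of cup_large, silver_bar from where it was at the start of the episode below 0.02 m and value of joint release_dial below 0.15 rad and contact force between the fingers and cup_mid below 0.1 N and contact force between the fingers and cup_small below 0.1 N), for 0.2 s.
2. the fingers hold the dial at its third click (value of joint release_dial above 0.95 rad and contact force between the fingers and release_dial above 0.5 N), for 0.3 s.
At the end, for the whole second after the job is handed in: Fingers hold the dial at its third click (over 0.95 rad, over 0.5 N); middle cup stands on the large cup's floor, small on the middle's (height within 3.5 mm, centres within 6 mm, tilt under 0.1 rad); large cup and bar within 20 mm of where they stood (all of step 2 and z of cup_mid in the frame of cup_large between 0.0145 and 0.0215 m and horizontal distance between cup_mid and cup_large below 0.006 m and z of cup_small in the frame of cup_mid between 0.0105 and 0.0175 m and horizontal distance between cup_small and cup_mid below 0.006 m and angle between each of cup_large, cup_mid, cup_small's own z axis and vertical below 0.1 rad and distance of each of cup_large, silver_bar from where it was at the start of the episode below 0.02 m); the arm keeps its last pose, push and grip.
It fails at once if the dial is turned past its first click before the nest is complete (value of joint release_dial above 0.45 rad and not (z of cup_mid in the frame of cup_large between 0.0145 and 0.0215 m and horizontal distance between cup_mid and cup_large below 0.006 m and z of cup_small in the frame of cup_mid between 0.0105 and 0.0175 m and horizontal distance between cup_small and cup_mid below 0.006 m and angle between each of cup_large, cup_mid, cup_small's own z axis and vertical below 0.1 rad)).
It fails at once if a bystander (watch case, loupe, ring box, tweezers) is moved by 25 mm (distance of any of watch_case, loupe, ring_box, tweezers from where it was at the start of the episode above 0.025 m).
It also fails if it takes over 70 s, if anything falls off the work surface, if the arm or the gripper's body presses on something with over 40 N, if the wrist force passes 120 N, or if a joint passes its speed limit or range.

## Working session

There is one attempt and no reset: what is moved stays moved. The work goes in short steps, Python scripts to look and compute and a tool call to move; the robot and the scene stay as the last step left them, time stands still between calls to the robot, and variables do not carry over. Pictures are saved under pics/ and viewed, about 8 in all and at most 12, crops included, and the job is handed in when it is done.

Besides the shell and the picture viewer there is one more tool, called as name(argument=value, ...), one argument or row to a line, values as JSON. apply_moves: Moves the arm, as the interface text tells. Shift numbers are shares of 50 cm and turn numbers shares of 2 rad, none past 1 either way. Its arguments: {"type":"object","properties":{"motion":{"type":"string"},"newtons":{"type":"number"}},"required":["motion"]}

```bash
mkdir -p pics; ls
python3 - <<'E'
from cell import robot, optics
import cv2
for n in("scene","top"):
    cv2.imwrite(f"pics/{n}0.png",optics.get_image(n)[:,:,::-1]); i=optics.camera_info(n); print(n,i)
print(robot.read_state())
E
```

```text
pics
scene {'K': array([[532.37488888,   0.        , 314.00236579],
       [  0.        , 532.37488888, 242.31196203],
       [  0.        ,   0.        ,   1.        ]]), 'xyz': array([ 1.29318959, -0.26391053,  0.95797631]), 'orientation': array([[ 0.28610998,  0.70534006, -0.64856493],
       [ 0.95817363, -0.20589834,  0.19876914],
       [ 0.0066614 , -0.67830765, -0.73474782]])}
top {'K': array([[565.95386887,   0.        , 314.46767935],
       [  0.        , 565.95386887, 234.02254974],
       [  0.        ,   0.        ,   1.        ]]), 'xyz': array([ 0.33888249, -0.00335774,  1.21028154]), 'orientation': array([[-0.00721955, -0.98785204,  0.15522958],
       [-0.99997148,  0.00747642,  0.00107104],
       [-0.00221859, -0.15521742, -0.98787784]])}
{'clock': 0.1, 'qpos': array([-1.30239829e+00,  1.31081244e-01,  1.48916048e+00, -7.47663086e-06,
        1.52301142e+00, -8.53743241e-02]), 'joint_velocities': array([-0.00158981, -0.00123758, -0.00213601,  0.00027118, -0.00060419,
        0.00040648]), 'joint_efforts': array([ 2.08920988e-03, -5.61337531e+01, -4.93097806e+01,  7.69923138e-02,
        2.89803219e-02, -4.36520111e-05]), 'eef_pos': array([ 0.20777058, -0.56237407,  0.24270038]), 'orientation': array([[ 9.38072402e-01,  3.46438983e-01, -4.47541511e-04],
       [ 3.46439246e-01, -9.38071048e-01,  1.59905951e-03],
       [ 1.34150814e-04, -1.65507953e-03, -9.99998621e-01]]), 'ft_force': array([ 0.54357434, -0.76359021, -0.3990835 ]), 'ft_torque': array([0.05079635, 0.02120348, 0.00985452]), 'grip_width': 1.0038693384518593}
```

View pics/top0.png

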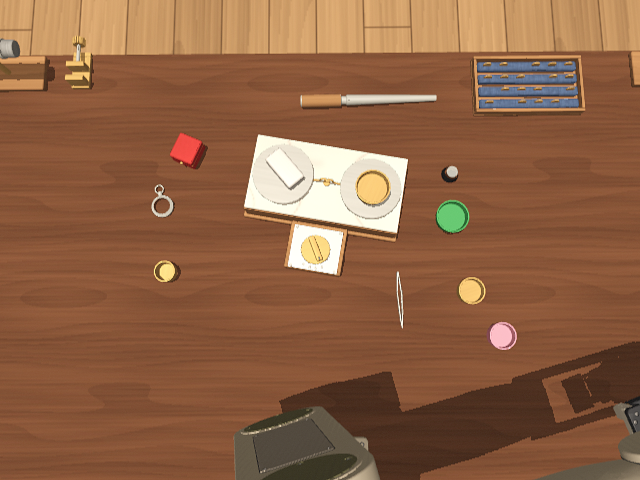

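View pics/scene0.png

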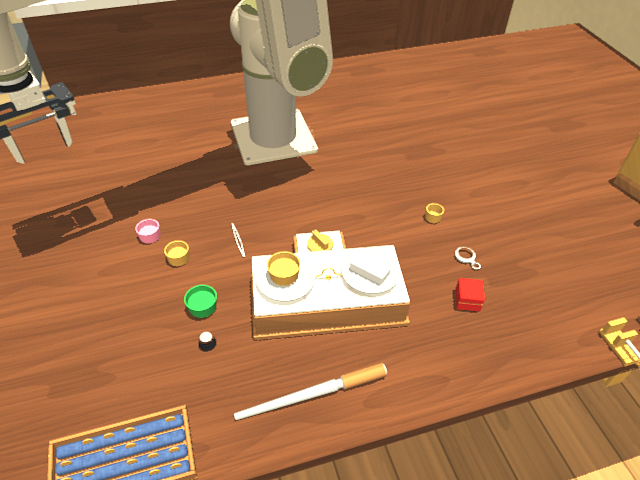

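The top view shows these candidates:
- **Middle cup:** brass at (471,291) fits. Pink at (502,336) has the same shape but is excluded.
- **Large cup:** brass at (373,187), on the right pan, fits. Green at (453,217) is excluded.
- **Small cup:** brass at (166,271).
- **Dial and bar:** dial at (316,249), bar at (285,168).

Next I'll measure them and confirm in one enlarged crop.

```bash
cat > h.py <<'E'
import numpy as np, cv2
from cell import robot, optics
def ray(n,p):
    i=optics.camera_info(n); d=i["orientation"]@np.linalg.inv(i["K"])@np.array([p[0],p[1],1.]); return i["xyz"],d
def at(n,p,z):
    o,d=ray(n,p); return (o+d*(z-o[2])/d[2])[:2]
def proj(n,P):
    i=optics.camera_info(n); c=i["K"]@i["orientation"].T@(np.asarray(P)-i["xyz"]); return c[:2]/c[2]
def blob(im,c,r,lo,hi):
    x,y=c; w=im[y-r:y+r,x-r:x+r]; m=cv2.inRange(cv2.cvtColor(w,cv2.COLOR_RGB2HSV),lo,hi)
    cs,_=cv2.findContours(m,cv2.RETR_EXTERNAL,cv2.CHAIN_APPROX_NONE); k=max(cs,key=cv2.contourArea)
    (e,ax,an)=cv2.fitEllipse(cv2.convexHull(k)); return (e[0]+x-r,e[1]+y-r),ax,an
E
cat > m.py <<'E'
from h import *
im=optics.get_image("top"); sc=optics.get_image("scene")
lo,hi=(14,110,150),(32,255,255)
for n,c,r,z in(("mid",(471,291),22,.032),("small",(166,271),20,.030),("large",(373,187),26,.132)):
    e,a,an=blob(im,c,r,lo,hi); print(n,np.round(e,1),np.round(a,1),"rim world",at("top",e,z).round(4))
for n,c,r,z in(("mid",(177,253),22,.032),("small",(434,213),18,.030),("large",(284,268),24,.132)):
    e,a,an=blob(sc,c,r,lo,hi); print(n,np.round(e,1),np.round(a,1),"scene",at("scene",e,z).round(4))
def crop(i,c,r): return cv2.resize(i[c[1]-r:c[1]+r,c[0]-r:c[0]+r],(260,260),interpolation=cv2.INTER_CUBIC)
a=np.hstack([crop(im,(471,291),24),crop(im,(166,271),24),crop(im,(316,249),36)])
b=np.hstack([crop(im,(373,187),40),crop(im,(285,168),40),crop(sc,(320,245),36)])
cv2.imwrite("pics/c1.png",np.vstack([a,b])[:,:,::-1])
E
python3 m.py
```

```text
mid [471.7 290.1] [26.6 27.9] rim world [ 0.4038 -0.3274]
small [163.8 270.6] [20.9 22.1] rim world [0.4492 0.3136]
large [372.5 186.7] [33.9 34.7] rim world [ 0.6011 -0.1163]
mid [176.9 252.4] [25.9 26.4] scene [ 0.4171 -0.3281]
small [434.1 212.2] [19.7 20.9] scene [0.4602 0.3058]
large [283.2 267.4] [32.5 35.7] scene [ 0.6129 -0.1201]
```

View pics/c1.png

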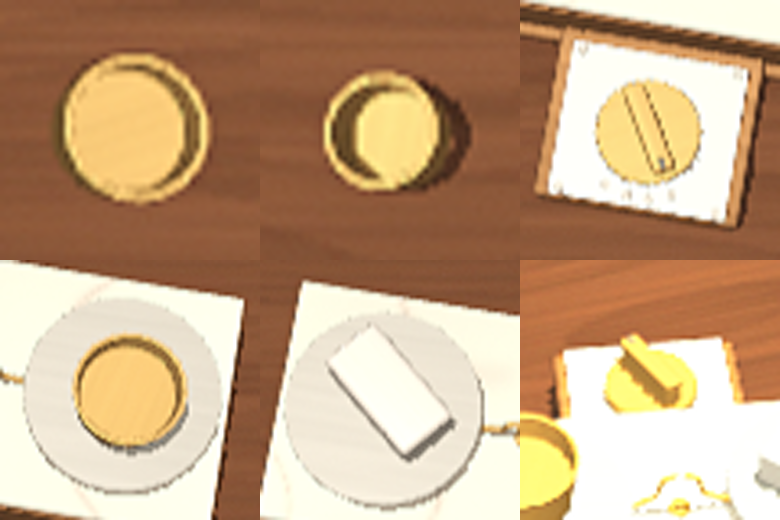

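The crop confirms the brass middle cup, brass small cup and brass large cup on the pan. The dial bar's pointer end is at the lower right in the crop, and its rest stud is the rightmost one. The current tool yaw already roughly suits the dial. I'll start with a move above the middle cup.

apply_moves(
  motion="0.049 0.0588 -0.0232 0 0 0 -1;0.049 0.0588 -0.0232 0 0 0 -1;0.049 0.0588 -0.0232 0 0 0 -1;0.049 0.0588 -0.0232 0 0 0 -1;0.049 0.0588 -0.0232 0 0 0 -1;0.049 0.0588 -0.0232 0 0 0 -1;0.049 0.0588 -0.0232 0 0 0 -1;0.049 0.0588 -0.0232 0 0 0 -1;0 0 0 0 0 0 -1;0 0 0 0 0 0 -1",
  newtons=12,
)

```text
clock: 1.2
eef_pos: [0.404, -0.327, 0.1505]
orientation: [[0.937, 0.349, -0.001], [0.349, -0.937, 0.0], [-0.001, -0.001, -1.0]]
ft_force: [0.5, -0.1, 0.4]
grip_width: 1.0
```

Run:
```python
from h import *
s=robot.read_state(); print(s["clock"],s["eef_pos"],s["qpos"],s["orientation"][:,1])
t=optics.get_image("top");c=optics.get_image("scene")
im=np.hstack([cv2.resize(i[y-60:y+60,x-60:x+60],(400,400),interpolation=cv2.INTER_CUBIC) for i,x,y in((t,471,280),(c,177,240))])
cv2.imwrite("pics/a1.png",im[:,:,::-1])
a,b=at("top",(311,237.1),.066),at("top",(320.7,259.5),.066); print("bar",a,b,(a+b)/2,np.arctan2(*(a-b)[::-1]),"disc",at("top",(315.7,249.3),.045))
b=[at("top",p,.081) for p in((258,135),(408,157),(396,234),(246,213))];print(np.array(b).round(3),np.mean(b,0))
```

```text
1.2 [ 0.40398664 -0.32695716  0.15046383] [-7.78824658e-01 -2.15398108e-02  1.81862866e+00 -3.80267850e-04
  1.34540649e+00  4.36024868e-01] [ 3.48557488e-01 -9.37287170e-01 -6.61735993e-04]
bar [0.51237185 0.00501992] [ 0.46618224 -0.01440404] [ 0.48927704 -0.00469206] 0.39807557508697 disc [ 0.48987362 -0.00442016]
[[ 0.725  0.114]
 [ 0.676 -0.196]
 [ 0.515 -0.167]
 [ 0.561  0.137]] [ 0.61923512 -0.02816577]
```

View pics/a1.png

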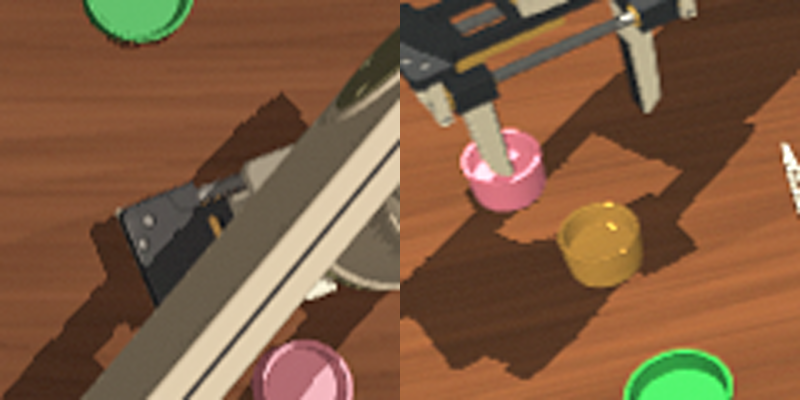

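apply_moves(
  motion="0 0 -0.06 0 0 0 -1;0 0 -0.06 0 0 0 -1;0 0 -0.06 0 0 0 -1;0 0 -0.033 0 0 0 -1;0 0 0 0 0 0 -1;0 0 0 0 0 0 1;0 0 0 0 0 0 1;0 0 0 0 0 0 1;0 0 0 0 0 0 1;0 0 0 0 0 0 1",
  newtons=12,
)

```text
clock: 2.3
eef_pos: [0.4043, -0.3281, 0.0451]
orientation: [[0.938, 0.347, 0.001], [0.347, -0.938, -0.001], [0.001, 0.001, -1.0]]
ft_force: [-0.4, -2.0, 1.4]
grip_width: 0.619
```

Run:
```python
from h import *
c=optics.get_image("scene"); x,y=177,240
cv2.imwrite("pics/a2.png",cv2.resize(c[y-60:y+60,x-60:x+60],(500,500),interpolation=cv2.INTER_CUBIC)[:,:,::-1])
print(proj("scene",(.404,-.327,.032)))
```

```text
[176.67537453 248.2605336 ]
```

View pics/a2.png

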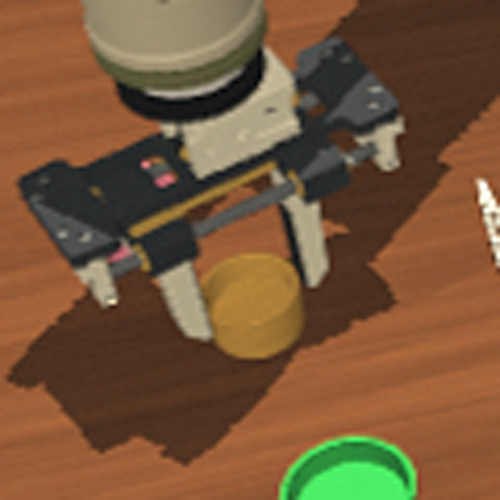

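apply_moves(
  motion="0 0 0 0 0 0 1;0 0 0 0 0 0 1;0 0 0.03 0 0 0 1;0 0 0.04 0 0 0 1;0 0 0.06 0 0 0 1;0 0 0.08 0 0 0 1;0 0 0.08 0 0 0 1;0 0 0.08 0 0 0 1;0 0 0 0 0 0 1;0 0 0 0 0 0 1",
  newtons=20,
)

```text
clock: 3.35
eef_pos: [0.4041, -0.3277, 0.2303]
orientation: [[0.938, 0.347, 0.001], [0.347, -0.938, -0.001], [0.001, 0.001, -1.0]]
ft_force: [-0.6, -0.3, -2.9]
grip_width: 0.593
```

Run:
```python
from h import *
s=robot.read_state(); print(s["eef_pos"],s["ft_force"],s["grip_width"])
t=s["eef_pos"]; q=proj("scene",t+[0,0,-.012]); print(q, at("scene",(177.7,247.4),.032))
x,y=map(int,q); c=optics.get_image("scene"); x0,y0=x-50,y-50; print(x0,y0)
cv2.imwrite("pics/a3.png",cv2.resize(c[y0:y0+100,x0:x0+100],(600,600),interpolation=cv2.INTER_CUBIC)[:,:,::-1])
```

```text
[ 0.40410914 -0.32768081  0.23028274] [-0.56684736 -0.27930511 -2.8836931 ] 0.5927143950206641
[159.97522361 188.35811879] [ 0.40193771 -0.32438091]
109 138
```

View pics/a3.png

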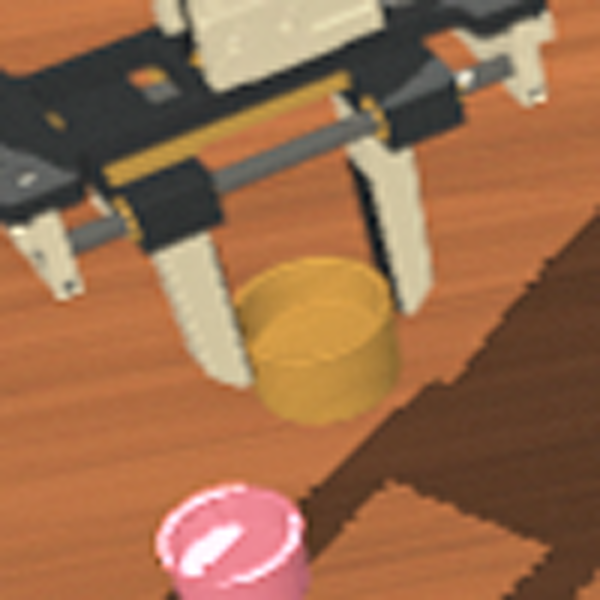

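The cup is held: the force fits its weight, and the opening is 55 mm. Its rim centre in the crop is at about (315,310), possibly a few mm ahead of the pad centre. I'll move above the large cup and compare the two in one image.

apply_moves(
  motion="0.0563 0.0605 0 0 0 0 1;0.0563 0.0605 0 0 0 0 1;0.0563 0.0605 0 0 0 0 1;0.0563 0.0605 0 0 0 0 1;0.0563 0.0605 0 0 0 0 1;0.0563 0.0605 0 0 0 0 1;0.0563 0.0605 0 0 0 0 1;0 0 -0.04 0 0 0 1;0 0 -0.036 0 0 0 1;0 0 0 0 0 0 1",
)

```text
clock: 4.4
eef_pos: [0.5975, -0.1144, 0.1848]
orientation: [[0.938, 0.347, -0.011], [0.347, -0.938, 0.003], [-0.009, -0.006, -1.0]]
ft_force: [-0.4, -0.1, -3.3]
grip_width: 0.59
```

Run:
```python
from h import *
s=robot.read_state(); t=s["eef_pos"]; print(t,s["ft_force"],s["grip_width"],s["qpos"][5])
q=proj("scene",t+[0,0,-.012]); print("mid rim pred",q,"large rim pred",proj("scene",(.601,-.116,.132)))
for d in ([.01,0,0],[0,.01,0]): print(proj("scene",t+d+np.array([0,0,-.012]))-q)
x,y=map(int,q); c=optics.get_image("scene"); x0,y0=x-40,y-30; print(x0,y0)
cv2.imwrite("pics/a4.png",cv2.resize(c[y0:y0+75,x0:x0+80],(800,750)[::1],interpolation=cv2.INTER_CUBIC)[:600,:,::-1])
```

```text
[ 0.59751081 -0.11436976  0.18480095] [-0.4369663  -0.10105269 -3.29781365] 0.5897738199111545 0.942749080257342
mid rim pred [283.31019695 247.90340885] large rim pred [283.67498597 262.71112435]
[1.25946184 3.60618613]
[ 4.87075969 -1.04477649]
243 217
```

View pics/a4.png

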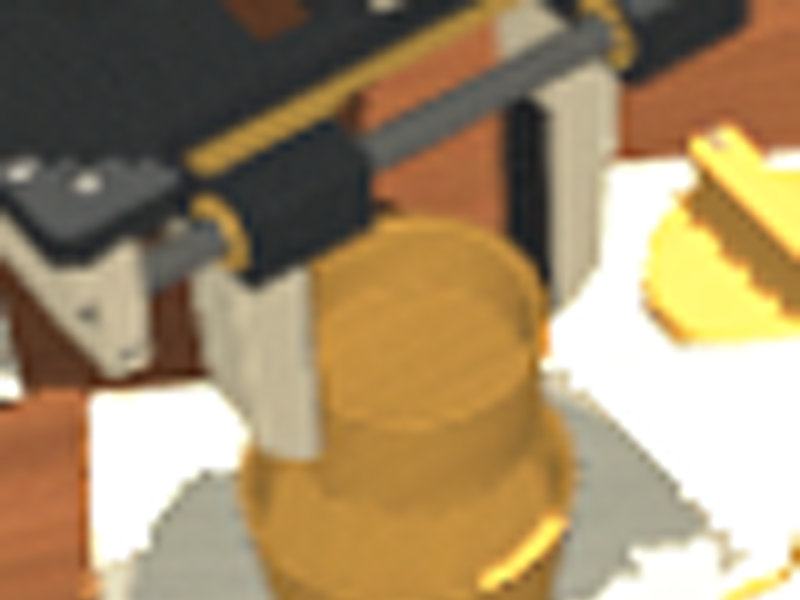

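```bash
cat >> h.py <<'E'
def circ(n,c,r,z):
    a=np.linspace(0,2*np.pi,360); p=np.array([proj(n,(c[0]+r*np.cos(t),c[1]+r*np.sin(t),z)) for t in a]); return p[:,0].min(),p[:,0].max(),p[:,1].min(),p[:,1].max()
def ext(im,c,r,lo,hi):
    x,y=c; w=im[y-r:y+r,x-r:x+r]; m=cv2.inRange(cv2.cvtColor(w,cv2.COLOR_RGB2HSV),lo,hi); m=cv2.morphologyEx(m,cv2.MORPH_OPEN,np.ones((2,2)))
    X=cv2.boundingRect(m); return X[0]+x-r,X[0]+x-r+X[2],X[1]+y-r,X[1]+y-r+X[3]
E
python3 - <<'E'
from h import *
s=robot.read_state(); t=s["eef_pos"]; print(t,s["orientation"][:,2])
lo,hi=(14,110,150),(32,255,255)
i0=cv2.imread("pics/scene0.png")[:,:,::-1].copy(); t0=cv2.imread("pics/top0.png")[:,:,::-1].copy()
print("scene large",ext(i0,(284,268),24,lo,hi),np.round(circ("scene",(.601,-.116),.035,.132),1))
print("top large",ext(t0,(373,187),24,lo,hi),np.round(circ("top",(.601,-.116),.035,.132),1))
print("scene mid start",ext(i0,(177,253),22,lo,hi),np.round(circ("scene",(.404,-.327),.028,.032),1))
print("top mid start",ext(t0,(471,291),22,lo,hi),np.round(circ("top",(.404,-.327),.028,.032),1))
print("scene small",ext(i0,(434,213),18,lo,hi),np.round(circ("scene",(.449,.3136),.0225,.030),1))
print("top small",ext(t0,(166,271),18,lo,hi),np.round(circ("top",(.449,.3136),.0225,.030),1))
print("held pred",np.round(circ("scene",t[:2],.028,t[2]-.012),1))
E
```

```text
[ 0.59837955 -0.11496127  0.18704484] [-0.00778482  0.00218865 -0.9999673 ]
scene large (268, 301, 244, 287) [266.5 300.8 249.9 276.1]
top large (357, 391, 171, 205) [354.5 390.3 169.3 204.3]
scene mid start (165, 191, 241, 267) [164.5 188.8 239.5 257.3]
top mid start (460, 487, 278, 306) [458.  485.1 276.5 303.6]
scene small (427, 446, 204, 224) [426.1 444.1 202.6 214.9]
top small (155, 176, 261, 283) [153.  174.5 260.  281.5]
held pred [268.9 297.2 237.2 258.2]
```

apply_moves(
  motion="0 0 0 0 0 0 1;0 0 0 0 0 0 1;0 0 0 0 0 0 1;0 0 0 0 0 0 1;0 0 0 0 0 0 1;0 0 0 0 0 0 1;0 0 0 0 0 0 1;0 0 0 0 0 0 1;0 0 0 0 0 0 1;0 0 0 0 0 0 1",
)

```text
clock: 5.45
eef_pos: [0.6009, -0.1158, 0.1913]
orientation: [[0.938, 0.347, -0.0], [0.347, -0.938, 0.0], [-0.0, -0.0, -1.0]]
ft_force: [-1.2, -0.5, -2.3]
grip_width: 0.594
```

apply_moves(
  motion="-0.002 0 -0.01 0 0 0 1;0 0 -0.01 0 0 0 1;0 0 -0.01 0 0 0 1;0 0 -0.01 0 0 0 1;0 0 -0.008 0 0 0 1;0 0 -0.004 0 0 0 1;0 0 0 0 0 0 1;0 0 0 0 0 0 1;0 0 0 0 0 0 1;0 0 0 0 0 0 1",
)

```text
clock: 6.45
eef_pos: [0.6, -0.1159, 0.1654]
orientation: [[0.938, 0.347, 0.0], [0.347, -0.938, -0.0], [0.0, 0.0, -1.0]]
ft_force: [1.1, -0.5, -3.0]
grip_width: 0.598
```

apply_moves(
  motion="0 0 -0.003 0 0 0 1;0 0 -0.003 0 0 0 1;0 0 -0.002 0 0 0 1;0 0 0 0 0 0 1;0 0 0 0 0 0 1;0 0 0 0 0 0 1;0 0 0 0 0 0 1;0 0 0 0 0 0 1;0 0 0 0 0 0 1;0 0 0 0 0 0 1",
)

```text
clock: 7.45
eef_pos: [0.6001, -0.116, 0.1615]
orientation: [[0.938, 0.346, 0.0], [0.346, -0.938, -0.0], [0.0, 0.0, -1.0]]
ft_force: [2.9, -2.7, -1.5]
grip_width: 0.599
```

apply_moves(
  motion="0 0 0 0 0 0 0.1;0 0 0 0 0 0 -0.5;0 0 0 0 0 0 -1;0 0 0 0 0 0 -1;0 0 0.04 0 0 0 -1;0 0 0.06 0 0 0 -1;0 0 0.06 0 0 0 -1;0 0 0 0 0 0 -1;0 0 0 0 0 0 -1;0 0 0 0 0 0 -1",
)

```text
clock: 8.45
eef_pos: [0.5993, -0.1156, 0.2399]
orientation: [[0.938, 0.347, -0.002], [0.347, -0.938, 0.001], [-0.002, -0.001, -1.0]]
ft_force: [-0.6, 0.7, -0.4]
grip_width: 1.001
```

apply_moves(
  motion="-0.038 0.086 0 0 0 0 -1;-0.038 0.086 0 0 0 0 -1;-0.038 0.086 0 0 0 0 -1;-0.038 0.086 0 0 0 0 -1;-0.038 0.086 0 0 0 0 -1;-0.038 0.086 0 0 0 0 -1;-0.038 0.086 0 0 0 0 -1;-0.038 0.086 0 0 0 0 -1;0 0.086 -0.03 0 0 0 -1;0 0.0852 -0.03 0 0 0 -1",
)

```text
clock: 9.45
eef_pos: [0.4467, 0.3154, 0.2102]
orientation: [[0.938, 0.347, -0.0], [0.347, -0.938, -0.0], [-0.001, 0.0, -1.0]]
ft_force: [0.4, -0.0, -0.6]
grip_width: 1.0
```

Run:
```python
from h import *
s=robot.read_state(); print(s["clock"],s["eef_pos"],s["qpos"])
t=optics.get_image("top");c=optics.get_image("scene")
cv2.imwrite("pics/t5.png",t[:,:,::-1])
im=np.hstack([cv2.resize(i[y-r:y+r,x-r:x+r],(400,400),interpolation=cv2.INTER_CUBIC) for i,x,y,r in((t,373,187,30),(c,284,262,30))])
im=np.vstack([im,cv2.resize(t[220:320,100:233],(800,600)[:2],interpolation=cv2.INTER_CUBIC)[200:400]])
cv2.imwrite("pics/a5.png",im[:,:,::-1])
print(at("top",(166,271),.03))
```

```text
9.45 [0.44671626 0.31540347 0.2101545 ] [5.21006970e-01 5.25302286e-03 1.68033975e+00 1.52235400e-06
 1.45657311e+00 1.73737918e+00]
[0.44843453 0.3088997 ]
```

View pics/a5.png

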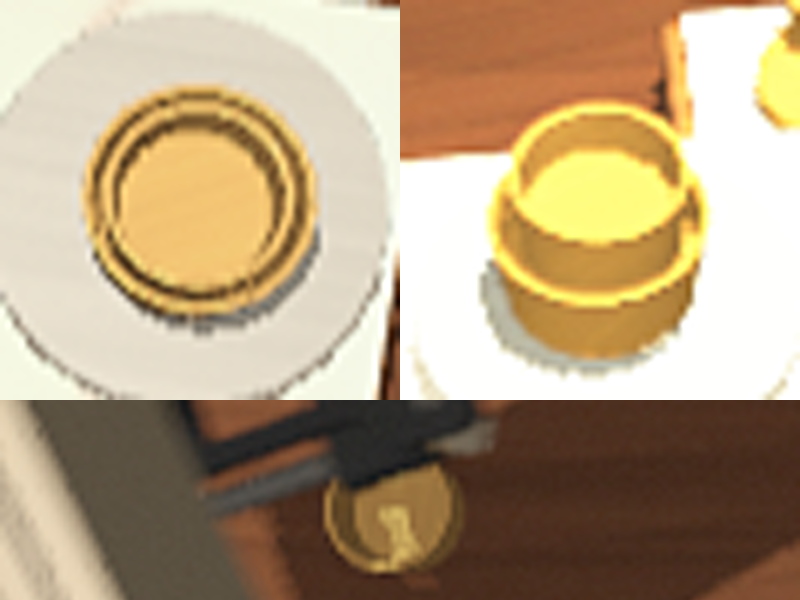

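The middle cup sits upright and concentric: in the top view its rim ring is centred inside the large rim (199,204). The small cup's rim is at about (164,271) in the top image. I'll centre it with one squeeze at about 90°, then grip it at the working yaw.

apply_moves(
  motion="0 0 -0.02 0 0 0.0745 -1;0 0 -0.02 0 0 0.0745 -1;0 0 -0.02 0 0 0.0745 -1;0 0 -0.02 0 0 0.0745 -1;0 0 -0.02 0 0 0.0745 -1;0 0 -0.02 0 0 0.0745 -1;0 0 -0.02 0 0 0.0745 -1;0 0 -0.02 0 0 0.0745 -1;0 0 -0.02 0 0 0.0745 -1;0 0 -0.02 0 0 0.0745 -1",
  newtons=5,
)

```text
clock: 10.55
eef_pos: [0.4472, 0.3126, 0.1096]
orientation: [[-0.275, 0.961, -0.002], [0.961, 0.275, -0.001], [-0.001, -0.002, -1.0]]
ft_force: [-0.4, -0.9, -0.0]
grip_width: 0.999
```

apply_moves(
  motion="0 0 -0.04 0 0 0 -1;0 0 -0.045 0 0 0 -1;0 0 -0.044 0 0 0 -1;0 0 0 0 0 0 -1;0 0 0 0 0 0 -0.2;0 0 0 0 0 0 0.1;0 0 0 0 0 0 0.3;0 0 0 0 0 0 0.3;0 0 0 0 0 0 0.3;0 0 0 0 0 0 0.3",
  newtons=5,
)

```text
clock: 11.55
eef_pos: [0.4481, 0.3138, 0.0472]
orientation: [[-0.27, 0.963, 0.001], [0.963, 0.27, 0.0], [0.0, 0.001, -1.0]]
ft_force: [-0.7, 0.2, -0.3]
grip_width: 0.534
```

apply_moves(
  motion="0 0 -0.003 0 0 0 0.3;0 0 0 0 0 0 0.3;0 0 0 0 0 0 0.3;0 0 0 0 0 0 0.3;0 0 0 0 0 0 0.3;0 0 0 0 0 0 0.3;0 0 0 0 0 0 0.3;0 0 0 0 0 0 0.3;0 0 0 0 0 0 0.3;0 0 0 0 0 0 0.3",
)

```text
clock: 12.55
eef_pos: [0.4483, 0.314, 0.0458]
orientation: [[-0.27, 0.963, 0.001], [0.963, 0.27, 0.0], [0.0, 0.001, -1.0]]
ft_force: [-1.0, 0.2, 6.1]
grip_width: 0.474
```

apply_moves(
  motion="0 0 0 0 0 0 -0.5;0 0 0 0 0 0 -1;0 0 0 0 0 0 -1;0 0 0 0 0 0 -1;0 0 0 0 0 0 -1;0 0 0 0 0 -0.0745 -1;0 0 0 0 0 -0.0745 -1;0 0 0 0 0 -0.0745 -1;0 0 0 0 0 -0.0745 -1;0 0 0 0 0 -0.0745 -1",
)

```text
clock: 13.55
eef_pos: [0.4479, 0.3137, 0.0453]
orientation: [[0.46, 0.888, -0.0], [0.888, -0.46, -0.0], [-0.0, -0.0, -1.0]]
ft_force: [0.4, -0.9, -0.2]
grip_width: 0.998
```

apply_moves(
  motion="0 0 0 0 0 -0.0745 -1;0 0 0 0 0 -0.0745 -1;0 0 0 0 0 -0.0745 -1;0 0 0 0 0 -0.0745 -1;0 0 0 0 0 -0.0745 -1;0 0 0 0 0 0 -1;0 0 0 0 0 0 -1;0 0 0 0 0 0 0.1;0 0 0 0 0 0 1;0 0 0 0 0 0 1",
  newtons=12,
)

```text
clock: 14.55
eef_pos: [0.4479, 0.3137, 0.0453]
orientation: [[0.938, 0.348, -0.0], [0.348, -0.938, -0.0], [-0.0, 0.0, -1.0]]
ft_force: [0.2, 0.1, 0.1]
grip_width: 0.788
```

apply_moves(
  motion="0 0 0 0 0 0 1;0 0 0 0 0 0 1;0 0 0 0 0 0 1;0 0 0 0 0 0 1;0 0 0 0 0 0 1;0 0 0 0 0 0 1;0 0 0 0 0 0 1;0 0 0 0 0 0 1;0 0 0 0 0 0 1;0 0 0 0 0 0 1",
  newtons=18,
)

```text
clock: 15.55
eef_pos: [0.4479, 0.3137, 0.0453]
orientation: [[0.938, 0.347, -0.0], [0.347, -0.938, -0.0], [-0.0, 0.0, -1.0]]
ft_force: [0.2, -1.4, 0.2]
grip_width: 0.472
```

apply_moves(
  motion="0 0 0.02 0 0 0 1;0 0 0.04 0 0 0 1;0 0 0.06 0 0 0 1;0 0 0.08 0 0 0 1;0 0 0.08 0 0 0 1;0 0 0.08 0 0 0 1;0 0 0.05 0 0 0 1;0 0 0 0 0 0 1;0 0 0 0 0 0 1;0 0 0 0 0 0 1",
)

```text
clock: 16.55
eef_pos: [0.447, 0.3132, 0.2483]
orientation: [[0.938, 0.347, -0.003], [0.347, -0.938, -0.002], [-0.003, 0.0, -1.0]]
ft_force: [0.9, -0.7, -2.1]
grip_width: 0.468
```

Run:
```python
from h import *
t=cv2.imread("pics/t5.png")[:,:,::-1].copy()
print("mid rim top",at("top",(372.4,187.1),.148),"large",at("top",(372.5,186.7),.132), "pred TCP .6,-.116:",proj("top",(.6,-.116,.148)),circ("scene",(.6,-.116),.028,.148))
c=optics.get_image("scene"); g=cv2.cvtColor(c,cv2.COLOR_RGB2GRAY)
cv2.imwrite("pics/s6.png",c[:,:,::-1])
s=robot.read_state(); print(s["eef_pos"],s["ft_force"],s["grip_width"])
```

```text
mid rim top [ 0.59637405 -0.1143618 ] large [ 0.6010523  -0.11624759] pred TCP .6,-.116: [373.20728766 185.2576789 ] (np.float64(269.36655830468715), np.float64(297.15512989378004), np.float64(246.91473581562255), np.float64(267.84186335893895))
[0.44690774 0.31317894 0.24797347] [ 0.26873543 -0.60870879 -1.52079992] 0.4673153825457138
```

apply_moves(
  motion="0.0301 -0.0859 0 0 0 0 1;0.0301 -0.0859 0 0 0 0 1;0.0301 -0.0859 0 0 0 0 1;0.0301 -0.0859 0 0 0 0 1;0.0301 -0.0859 0 0 0 0 1;0.0301 -0.0859 -0.01 0 0 0 1;0.0301 -0.0859 -0.02 0 0 0 1;0.0301 -0.0859 -0.02 0 0 0 1;0.0301 -0.0859 -0.02 0 0 0 1;0.0301 -0.0859 -0.02 0 0 0 1",
)

```text
clock: 17.6
eef_pos: [0.5978, -0.1174, 0.2028]
orientation: [[0.938, 0.346, -0.003], [0.346, -0.938, 0.001], [-0.002, -0.002, -1.0]]
ft_force: [0.6, -0.4, -0.6]
grip_width: 0.468
```

apply_moves(
  motion="0 0 0 0 0 0 1;0 0 0 0 0 0 1;0 0 0 0 0 0 1;0 0 0 0 0 0 1;0 0 0 0 0 0 1;0 0 0 0 0 0 1;0 0 0 0 0 0 1;0 0 0 0 0 0 1;0 0 0 0 0 0 1;0 0 0 0 0 0 1",
)

```text
clock: 18.6
eef_pos: [0.5984, -0.1158, 0.2053]
orientation: [[0.938, 0.346, 0.0], [0.346, -0.938, 0.0], [0.0, 0.0, -1.0]]
ft_force: [0.1, 0.5, -1.2]
grip_width: 0.469
```

Run:
```python
from h import *
s=robot.read_state(); t=s["eef_pos"]; print(t,s["ft_force"],s["grip_width"],s["qpos"][5])
c=optics.get_image("scene"); x0,y0=244,205
i=cv2.resize(c[y0:y0+75,x0:x0+80],(640,600),interpolation=cv2.INTER_CUBIC)
f=lambda v:[(round((float(v[k])+.5-(x0,x0,y0,y0)[k])*8)) for k in range(4)]
print("small pred (crop)",f(circ("scene",t[:2],.0225,t[2]-.0155)),"mid pred at .5985",f(circ("scene",(.5985,-.1155),.028,.148)),"large",f(circ("scene",(.601,-.116),.035,.132)))
cv2.imwrite("pics/a7.png",i[:,:,::-1])
```

```text
[ 0.59844408 -0.11577403  0.20534427] [ 0.11423723  0.46707787 -1.15980155] 0.468551151128964 0.9418192505024994
small pred (crop) [219, 403, 238, 373] mid pred at .5985 [207, 430, 335, 502] large [184, 459, 363, 573]
```

View pics/a7.png

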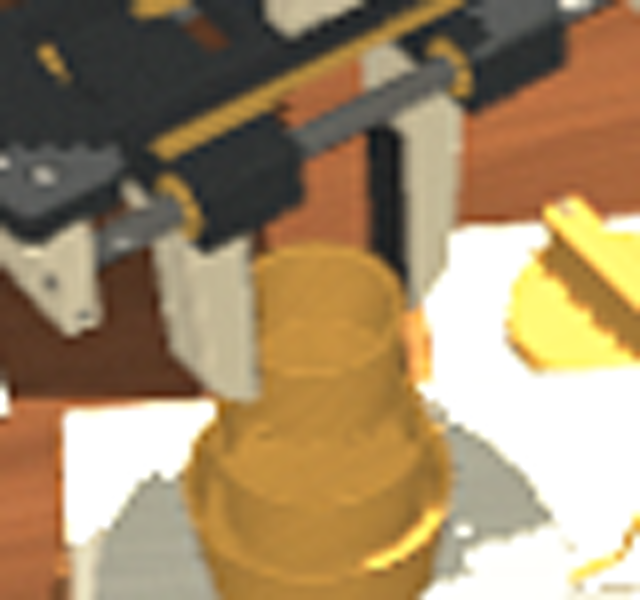

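The small rim is centred at about (325,308) and the middle rim's front edge is at y≈505. Both are within about 1 mm of the prediction, so I'll lower.

apply_moves(
  motion="0 0 -0.012 0 0 0 1;0 0 -0.012 0 0 0 1;0 0 -0.01 0 0 0 1;0 0 -0.008 0 0 0 1;0 0 -0.006 0 0 0 1;0 0 -0.004 0 0 0 1;0 0 0 0 0 0 1;0 0 0 0 0 0 1;0 0 0 0 0 0 1;0 0 0 0 0 0 1",
)

```text
clock: 19.65
eef_pos: [0.5986, -0.1158, 0.1796]
orientation: [[0.938, 0.347, 0.0], [0.347, -0.938, -0.0], [0.0, 0.0, -1.0]]
ft_force: [0.0, -0.1, -1.0]
grip_width: 0.466
```

apply_moves(
  motion="0 0 -0.003 0 0 0 1;0 0 -0.003 0 0 0 1;0 0 -0.002 0 0 0 1;0 0 0 0 0 0 1;0 0 0 0 0 0 1;0 0 0 0 0 0 1;0 0 0 0 0 0 1;0 0 0 0 0 0 1;0 0 0 0 0 0 1;0 0 0 0 0 0 1",
)

```text
clock: 20.65
eef_pos: [0.5984, -0.1158, 0.1753]
orientation: [[0.938, 0.346, -0.0], [0.346, -0.938, 0.0], [-0.0, -0.0, -1.0]]
ft_force: [-0.8, 0.7, 0.3]
grip_width: 0.468
```

apply_moves(
  motion="0 0 0 0 0 0 0.3;0 0 0 0 0 0 -0.2;0 0 0 0 0 0 -1;0 0 0 0 0 0 -1;0 0 0 0 0 0 -1;0 0 0.04 0 0 0 -1;0 0 0.05 0 0 0 -1;0 0 0.05 0 0 0 -1;0 0 0 0 0 0 -1;0 0 0 0 0 0 -1",
)

```text
clock: 21.65
eef_pos: [0.5989, -0.1159, 0.2458]
orientation: [[0.938, 0.346, 0.001], [0.346, -0.938, -0.0], [0.001, 0.001, -1.0]]
ft_force: [-0.4, 0.7, 0.4]
grip_width: 1.001
```

apply_moves(
  motion="-0.0545 0.0556 0 0 0 0.0051 -1;-0.0545 0.0556 0 0 0 0.0051 -1;-0.0545 0.0556 0 0 0 0.0051 -1;-0.0545 0.0556 0 0 0 0.0051 -1;0 0 0 0 0 0 -1;0 0 0 0 0 0 -1;0 0 0 0 0 0 -1;0 0 0 0 0 0 -1;0 0 0 0 0 0 -1;0 0 0 0 0 0 -1",
)

```text
clock: 22.65
eef_pos: [0.4897, -0.0051, 0.2451]
orientation: [[0.923, 0.384, -0.0], [0.384, -0.923, 0.0], [-0.0, -0.0, -1.0]]
ft_force: [0.2, -0.2, 0.4]
grip_width: 1.0
```

Run:
```python
from h import *
s=robot.read_state(); print(s["clock"],s["eef_pos"],s["qpos"],s["orientation"][:,0])
c=optics.get_image("scene"); t=optics.get_image("top")
f=lambda i,x,y:cv2.resize(i[y-30:y+30,x-30:x+30],(400,400),interpolation=cv2.INTER_CUBIC)
cv2.imwrite("pics/a8.png",np.vstack([np.hstack([f(t,373,180),f(c,284,255)])])[:,:,::-1])
```

```text
22.65 [ 0.48972421 -0.00506736  0.24512952] [-1.15050588e-01 -1.72095374e-01  1.78376440e+00 -4.26460604e-05
  1.53033529e+00  1.06195587e+00] [ 9.23460813e-01  3.83692563e-01 -3.80259809e-04]
```

View pics/a8.png

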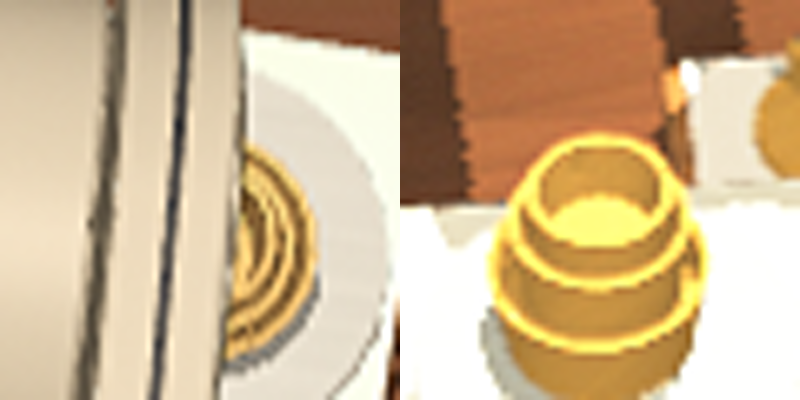

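The nest is complete: in the scene crop the three rims are stepped, level and concentric at about (600,190-300). Now I'll lower onto the dial bar and close.

apply_moves(
  motion="0 0 -0.08 0 0 0 -1;0 0 -0.08 0 0 0 -1;0 0 -0.08 0 0 0 -1;0 0 -0.06 0 0 0 -0.3;0 0 -0.03 0 0 0 0;0 0 -0.012 0 0 0 0;0 0 0 0 0 0 0;0 0 0 0 0 0 0;0 0 0 0 0 0 0;0 0 0 0 0 0 0",
  newtons=10,
)

```text
clock: 23.75
eef_pos: [0.4904, -0.0047, 0.0756]
orientation: [[0.923, 0.384, 0.002], [0.384, -0.923, -0.0], [0.002, 0.001, -1.0]]
ft_force: [0.6, 0.0, -0.3]
grip_width: 0.506
```

Run:
```python
from h import *
c=optics.get_image("scene"); x,y=map(int,proj("scene",(.49,-.005,.07)))
cv2.imwrite("pics/a9.png",cv2.resize(c[y-45:y+45,x-60:x+60],(800,600),interpolation=cv2.INTER_CUBIC)[:,:,::-1])
```

```text
(no output)
```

View pics/a9.png

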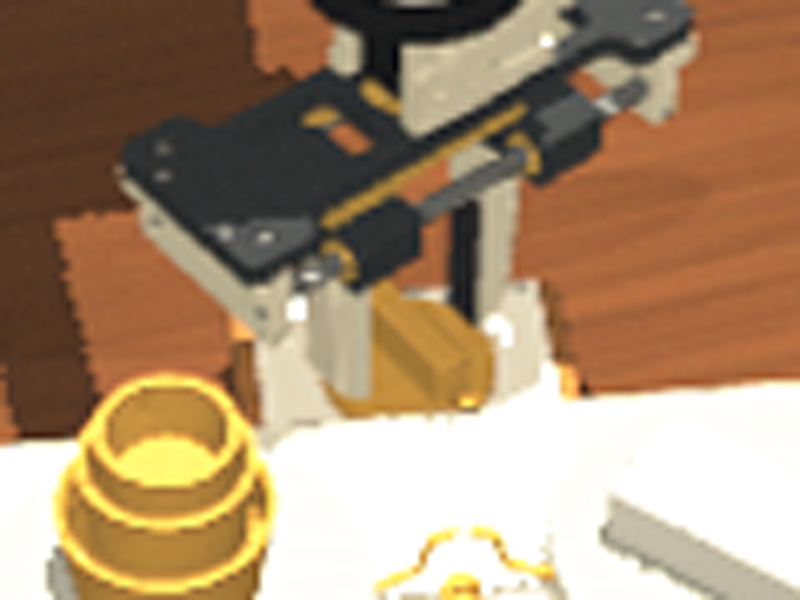

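The bar at about (430,345) lies between the fingers. I'll lower 2 mm and close.

apply_moves(
  motion="0 0 -0.0035 0 0 0 0.4;0 0 0 0 0 0 0.6;0 0 0 0 0 0 0.7;0 0 0 0 0 0 1;0 0 0 0 0 0 1;0 0 0 0 0 0 1;0 0 0 0 0 0 1;0 0 0 0 0 0 1;0 0 0 0 0 0 1;0 0 0 0 0 0 1",
  newtons=15,
)

```text
clock: 24.8
eef_pos: [0.4897, -0.0052, 0.0726]
orientation: [[0.923, 0.384, 0.001], [0.384, -0.923, -0.001], [0.0, 0.001, -1.0]]
ft_force: [2.1, -5.4, -1.8]
grip_width: 0.131
```

apply_moves(
  motion="0 0 0 0 0 0 1;0 0 0 0 0 0 1;0 0 0 0 0 0 1;0 0 0 0 0 0 1;0 0 0 0 0 0 1;0 0 0 0 0 0 1;0 0 0 0 0 0 1;0 0 0 0 0 0 1;0 0 0 0 0 0 1;0 0 0 0 0 0 1",
  newtons=30,
)

```text
clock: 25.8
eef_pos: [0.4897, -0.0052, 0.0726]
orientation: [[0.923, 0.384, 0.001], [0.384, -0.923, -0.001], [0.0, 0.001, -1.0]]
ft_force: [2.2, -4.8, -2.5]
grip_width: 0.122
```

apply_moves(
  motion="0.0005 -0.0012 0 0 0 -0.02 1;0 0 0 0 0 -0.03 1;0 0 0 0 0 -0.03 1;0 0 0 0 0 -0.03 1;0 0 0 0 0 -0.03 1;0 0 0 0 0 -0.03 1;0 0 0 0 0 -0.03 1;0 0 0 0 0 -0.03 1;0 0 0 0 0 -0.03 1;0 0 0 0 0 0 1",
)

```text
clock: 26.8
eef_pos: [0.4897, -0.0047, 0.0726]
orientation: [[0.992, -0.126, -0.0], [-0.126, -0.992, 0.001], [-0.0, -0.001, -1.0]]
ft_force: [1.0, 2.3, 0.0]
grip_width: 0.126
```

```bash
python3 -c "
from cell import robot;s=robot.read_state();print(s['ft_force'],s['ft_torque'],s['qpos'])"
```

```text
[0.98535061 2.26070714 0.00413393] [ 0.39099379 -0.12102918  0.13121102] [-1.14904172e-01 -1.14366686e-02  1.96152815e+00  9.11939086e-04
  1.19169607e+00  1.58165494e+00]
```

apply_moves(
  motion="0 0 0 0 0 -0.03 1;0 0 0 0 0 -0.035 1;0 0 0 0 0 -0.035 1;0 0 0 0 0 -0.035 1;0 0 0 0 0 -0.035 1;0 0 0 0 0 -0.035 1;0 0 0 0 0 -0.035 1;0 0 0 0 0 -0.03 1;0 0 0 0 0 -0.015 1;0 0 0 0 0 0 1",
)

```text
clock: 27.8
eef_pos: [0.4899, -0.004, 0.0726]
orientation: [[0.769, -0.64, 0.001], [-0.64, -0.769, 0.002], [-0.001, -0.002, -1.0]]
ft_force: [2.2, 5.0, -1.8]
grip_width: 0.126
```

apply_moves(
  motion="0 0 0 0 0 0 1;0 0 0 0 0 0 1;0 0 0 0 0 0 1;0 0 0 0 0 0 1;0 0 0 0 0 0 1;0 0 0 0 0 0 1;0 0 0 0 0 0 1;0 0 0 0 0 0 1;0 0 0 0 0 0 1;0 0 0 0 0 0 1",
)

```text
clock: 28.8
eef_pos: [0.4899, -0.004, 0.0726]
orientation: [[0.769, -0.639, 0.001], [-0.639, -0.769, 0.002], [-0.001, -0.002, -1.0]]
ft_force: [1.7, 5.8, -1.2]
grip_width: 0.127
```

Run:
```python
from h import *
s=robot.read_state();print(s['ft_force'],s['ft_torque'],s['qpos'],s["grip_width"],np.arctan2(*s["orientation"][1::-1,0]))
c=optics.get_image("scene"); x,y=map(int,proj("scene",(.49,-.005,.07)))
cv2.imwrite("pics/b1.png",cv2.resize(c[y-45:y+60,x-70:x+70],(800,600),interpolation=cv2.INTER_CUBIC)[:,:,::-1])
```

```text
[ 1.68026323  5.81740529 -1.17742059] [ 0.97514335 -0.4013219   0.13005506] [-1.14367709e-01 -1.13267476e-02  1.96145137e+00  2.10392344e-03
  1.19112035e+00  2.14866301e+00] 0.12726090359682946 -0.6930130972771743
```

View pics/b1.png

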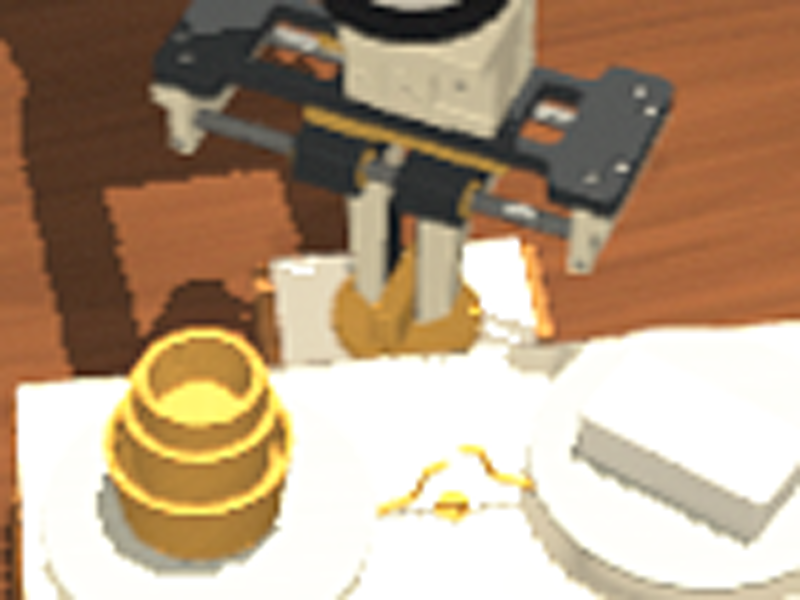

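```bash
python3 -c "
from cell import order,robot;print(order.finish_job());print(robot.read_state()['clock'])"
```

```text
the job is handed in; nothing more can be done
None
the job is handed in; nothing more can be done
```

The job is handed in, with the cups nested and the dial held at about its third click. `finish_job` gives no verdict, so I don't know whether it passed.

**What I did:** I set the brass middle cup in the large one on the right pan, then the small cup in the middle one, leaving the pink and green look-alikes alone. Then I gripped the dial's finger bar at 30 N and turned it about 1.09 rad clockwise in two smooth steps. I finished about 29 s into the 70 s limit.

**Last checks:**
- **Nest:** the last picture shows the three cups upright and concentric in the large one. The bar is on its pan, and that pan looks slightly raised, as it should once released.
- **Dial:** the tool had turned 1.087 rad and the wrist torque was 0.13 N m, which fits the spring at the third click. I could not read the dial angle directly. The gripper opening, 0.4 mm wider than at first grip, allows up to about 0.03 rad of lag, still above 0.95.
- **Forces:** the side force on the wrist while holding was about 6 N.

**What disagreed or went unchecked:**
- The two cameras differed by 3–4 mm on where the middle cup stood after placing, but the fit inside the large cup limits it to about 4 mm off centre.
- I did not measure the bystanders again. I only kept the arm's path clear of them.

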